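Turn the fastener carousel until the longest bolt faces front

ROBOT

A 6-joint arm with a two-finger parallel gripper is mounted at the origin on the work surface. World frame = base frame: x ahead of the robot, y to its left, z up, the work surface at z = 0. Lengths are in mm, angles in degrees, forces in N, time in s.
With the tool pointing down it reaches from about 350 to 875 mm from the base axis. Payload 15.5 kg.
Tool frame: the origin (TCP) lies on the centre line of the jaws, within the pads' length; the fingertips stand 11 mm ahead of it and the grasp point (between the pads) lies 8 mm behind it (r.nose_length is the distance from the TCP to the fingertips, in mm); z points along the fingers, x is the direction in which the jaws open and shut, and the axes are right-handed (so a half turn about z gives the same grasp; the last joint's range is limited). The gripper opens to 85 mm and grips with 20 to 120 N. Pads are 22 mm wide; open, the fingers measure 114 mm over their backs; the gripper's body (76 mm by 85 mm) begins 54 mm behind the grasp point. The pads swing forward as they close: fully open they stand 13 mm farther back than shut.
Start: joints at [-70.044, 28.281, 77.091, -0, 74.628, -5.472], TCP at [268.36, -564.455, 242.277] pointing down, gripper open.
Joint ranges: [-166.48, 166.48], [-47.26, 123.95], [12.59, 153.08], [-70.14, 250.14], [6.76, 159.57], [-176.63, 176.63]. Speed limits (degrees/s): [108.29, 108.29, 147.25, 172.46, 172.46, 172.46].

INTERFACE

Orientations are given as [roll, pitch, yaw] about the fixed x, y, z axes, in that order (R = Rz(yaw) Ry(pitch) Rx(roll)).
In Python, from plant import r gives the robot as it stands. The module is installed in compiled form; this text tells all that it offers.
- The arm moves only by the tool servo_tool, never from a script. Its argument "moves" is a list that holds one entry, the list of rows, each a list of 7 numbers: the shift along the tool's x, y, z in m, then the turn, a rotation vector about the tool's x, y, z in degrees, then the opening, from 0 (shut) to 1 (fully open). A call has 1 to 10 rows; each row shifts and turns the commanded pose from where the row before left it, along the tool's axes as they then stand; what a row does not reach is not made up. A row lasts 1/8 s, in which the tool goes at most 62.5 mm and 10.7 degrees, less where a joint would pass 70% of its speed; a pose out of reach is approached as far as the arm can. A call is refused whole if a number of a shift passes 0.0625 or a number of a turn 10.7, either way. A call with a gripper value outside its range is refused whole. The fingers move at their own pace and stop on an object; "newtons" is the grip in N (left out, the last holds). Time passes only in rows, so rows that do not move let the fingers close. It gives the time, the measured TCP pose, the force and the opening at its end, in the units of the state.
- r.get_state(): the state, without advancing time (a new reading comes with each control period).
- r.get_image(name): name is "scene" or "top" or "wrist"; returns the picture (400x640x3 uint8, red, green, blue); there is no depth.
- r.get_calibration(name): a dict with "intrinsics" (3x3 intrinsics, pixels), "rvec" (rotation vector, rad) and "tvec" (3), from world to camera coordinates, as OpenCV has them. Camera axes: x right, y down, z forward; pixel columns grow to the right and rows downward; lengths in mm; the calibration is good to about 2 mm. A picture is of the moment at which its call begins: read the wrist's pose just before it. get_calibration takes no time and is no camera call; for the wrist camera it gives the pose at the moment of the call.
- r.hand_in(): hands the job in, once; it reports no verdict.
Trained networks look in the newest picture that a camera, given by its name, has taken for a name from the list of things; names that differ only in an ending like _2 or _b are one class to them, and where a whole thing is asked for, a point or a joint stands for the part that bears it (a point fixed in the world has none). Each returns a list of dicts, best first, with "score" (0 to 1); they miss things now and then, are a little off and sometimes report something else, mostly with a low value. They report only what shows in the picture. A call takes as long as a camera call.
- r.trace(thing, camera): "mask" (400x640 bool, what is visible of it) and "at" ([column, row] in pixels, amid what is visible of it).
The state is a dict: "time": time; "qpos": joint angles; "joint_velocities": joint speeds; "effort": joint torques, N m; "ee_pos": TCP position; "ee_rot": TCP orientation; "force": force on the tool from outside, world axes, zero at the start; "wrist_torque": the same for the moment, N m; "grip_width": opening from 0.0 (shut) to 1.0 (fully open).
Only numpy, scipy, OpenCV 4.12 (cv2) and the standard library are available. Lean on these libraries where they do the work, as an engineer would, in place of code of your own. Each camera call takes 0.05 s, during which the arm holds its last target. There are 200 camera calls.

TASK

On the trade counter stands a small turntable with six sample fasteners. Push it round gently by its rim, not by the knob in the middle, until the longest bolt stands at the front, in line with the arrow pointer on the foot, and leave it at rest there. Do not touch, tip or lift the samples, and leave the other things on the counter where they are.

Things in the scene. Friction and masses are not known exactly. Their poses are not given: they have to be found in the camera images.
- carousel_base: fixed grey foot of the carousel, 200 mm disc, lying on the counter; origin on the turning axis at the counter's surface, z up. Its -x axis runs along the pointer: that direction is the carousel's FRONT. A tongue 30 mm wide and 10 mm high sticks out under the tray to 185 mm from the axis and carries the pointer
- pointer (a point): tip of the aluminium arrowhead (two short bars in a V, apex toward the carousel, up to 27 mm high) on the foot's tongue, 155 mm from the turning axis, 27 mm above the counter. It does not turn; it lies outside the tray's rim, roughly on the robot's side
- front_spot (a point): point on the straight line from the turning axis to the pointer, 62 mm from the axis, at the tray's surface (32 mm above the counter): where the longest bolt's origin has to come
- carousel: round grey tray, 270 mm in diameter, top face 32 mm above the counter, turning about its vertical axis both ways without end stops. Origin on the axis, 14 mm above the counter; its x, y axes turn with it. Six square wells (33 mm inside, walls 10 mm high) have their centres 62 mm from the axis at 0, 60, 120, 180, 240, 300 degrees from its x axis; which sample is in which well varies
- rim_post (a point): top centre of one of the six upright round black finger posts on the tray's rim, 20 mm in diameter, from 32 to 77 mm above the counter, centres 122 mm from the axis. This one is at 30 degrees counterclockwise from the tray's x axis, the others every 60 degrees, midway between wells. About 1.6 to 2 N of push at a post turns the tray; it stops almost at once when no longer pushed
- hub_knob: black knob in the middle of the tray, 34 mm in diameter, top 72 mm above the counter; origin on the axis at the tray's surface. Not to be used: the tray is turned by its rim
- long_bolt: the sample to bring to the front: the longest bolt, 82 mm tall (top 114 mm above the counter), shank 12 mm in diameter pointing up, zinc-plated steel, stands on a round flange 30 mm in diameter in a well of the carousel; origin at the centre of the flange's underside, z up; loose (could be lifted out), not to be touched
- medium_bolt: sample: bolt of the same shape, 48 mm tall, shank 12 mm pointing up, zinc-plated steel, stands on a round flange 30 mm in diameter in a well of the carousel; origin at the centre of the flange's underside, z up; loose (could be lifted out), not to be touched
- stub_bolt: sample: short thick bolt, 32 mm tall, shank 18 mm pointing up, zinc-plated steel, stands on a round flange 30 mm in diameter in a well of the carousel; origin at the centre of the flange's underside, z up; loose (could be lifted out), not to be touched
- eye_bolt: sample: eye bolt, 55 mm tall, with a 28 mm ring at its top, zinc-plated steel, stands on a round flange 30 mm in diameter in a well of the carousel; origin at the centre of the flange's underside, z up; loose (could be lifted out), not to be touched
- coupling_nut: sample: tall hexagonal nut, 38 mm tall, 21 mm across flats, zinc-plated steel, stands on a round flange 30 mm in diameter in a well of the carousel; origin at the centre of the flange's underside, z up; loose (could be lifted out), not to be touched
- wing_screw: sample: wing screw, 51 mm tall, two wings 34 mm across at its top, zinc-plated steel, stands on a round flange 30 mm in diameter in a well of the carousel; origin at the centre of the flange's underside, z up; loose (could be lifted out), not to be touched
- carton: bystander: cardboard carton 75 x 50 x 36 mm high, loose, beside the carousel; origin at the centre of its underside
- tape_roll: bystander: grey ring of tape lying flat, 84 mm in diameter, 24 mm high, loose; origin at the centre of its underside
- screwdriver: bystander: screwdriver with a red handle lying loose behind the carousel, less than 40 mm high; x along it
- loose_bolt: bystander: a bolt about 100 mm long lying on the counter beside the carousel (not a sample), head 24 mm, x along it
- hammer: bystander: hammer with a wooden handle lying on the counter to the right; x along it
- mug: bystander: white mug, 80 mm in diameter, 90 mm high, at the back left; origin at the centre of its underside
- spray_bottle: bystander: grey bottle with a black cap, 56 mm in diameter, 150 mm high, at the back right; origin at the centre of its underside

How it is judged:
By the outcome, as a careful person would: the job done as asked, in the order asked, and still so for the second after the job is handed in, with the robot touching nothing.
It also fails if it takes over 72 s, if anything falls off the work surface, if the arm or the gripper's body presses on something with over 40 N, if the wrist force passes 120 N, or if a joint passes its speed limit or range.

## Working session

There is one attempt and no reset: what is moved stays moved. The work goes in short steps, Python scripts to look and compute and a tool call to move; the robot and the scene stay as the last step left them, time stands still between calls to the robot, and variables do not carry over. Pictures are saved under pics/ and viewed, about 8 in all and at most 12, crops included, and the job is handed in when it is done.

Besides the shell and the picture viewer there is one more tool, called after "Request:" as name([rows], argument=value, ...), one row to a line, values as JSON. servo_tool: Moves the arm, as the interface text tells. Its arguments: {"type":"object","properties":{"moves":{"type":"array"},"newtons":{"type":"number"}},"required":["moves"]}

```bash
mkdir -p pics
cat > h.py <<'E'
import numpy as np, cv2
from plant import r
def cal(n):
    c=r.get_calibration(n); return np.array(c["intrinsics"],float),np.array(c["rvec"],float),np.array(c["tvec"],float).ravel()
def ray(c,uv):
    K,rv,t=c; R=cv2.Rodrigues(rv)[0]
    d=R.T@np.linalg.inv(K)@np.array([uv[0],uv[1],1.]); return -R.T@t,d
def atz(c,uv,z):
    o,d=ray(c,uv); return o+d*(z-o[2])/d[2]
def proj(c,P):
    K,rv,t=c; return cv2.projectPoints(np.array(P,float).reshape(-1,3),rv,t,K,None)[0].reshape(-1,2)
def tri(c1,u1,c2,u2):
    o1,d1=ray(c1,u1);o2,d2=ray(c2,u2)
    s=np.linalg.lstsq(np.c_[d1,-d2],o2-o1,rcond=None)[0]
    a=o1+s[0]*d1;b=o2+s[1]*d2; return (a+b)/2,np.linalg.norm(a-b)
def save(n,img): cv2.imwrite("pics/"+n,cv2.cvtColor(img,cv2.COLOR_RGB2BGR))
E
python3 - <<'E'
from h import *
s=r.get_state(); print(s["time"],s["ee_pos"],s["ee_rot"],s["force"])
a=r.get_image("top");b=r.get_image("scene")
save("top0.png",a);save("scene0.png",b)
for n in ["top","scene"]:
    for t in ["long_bolt","hub_knob","pointer","rim_post","carousel"]:
        d=r.trace(t,n); print(n,t,[(round(x["score"],2),np.round(x["at"])) for x in d[:7]])
for n in ["top","scene"]: o,d=ray(cal(n),(320,200)); print(n,o,d)
E
```

```text
0.0 [ 268.233017   -564.11547098  241.6911439 ] [-1.79993775e+02  7.08136744e-02 -6.45714818e+01] [ 0.20267032  0.74473527 -0.67139403]
top long_bolt [(0.73, array([353., 140.]))]
top hub_knob [(0.41, array([336., 204.]))]
top pointer [(0.7, array([346., 253.]))]
top rim_post [(0.85, array([340., 204.]))]
top carousel [(0.76, array([339., 205.])), (0.4, array([349., 254.]))]
scene long_bolt [(0.42, array([321., 250.])), (0.22, array([304., 239.]))]
scene hub_knob [(0.72, array([309., 235.])), (0.46, array([326., 178.]))]
scene pointer [(0.61, array([250., 222.]))]
scene rim_post [(0.6, array([304., 240.]))]
scene carousel [(0.8, array([308., 238.]))]
top [ 386.07330286   18.71757251 1359.52303948] [ 0.15117626 -0.01415832 -0.9885027 ]
scene [ 903.4601323  -537.23608034 1122.08522178] [-0.27337977  0.46308563 -0.84320995]
```

```bash
ls pics
```

```text
scene0.png
top0.png
```

Run:
```python
import cv2
a=cv2.imread("pics/top0.png")[100:300,210:460];b=cv2.imread("pics/scene0.png")[140:340,190:440]
cv2.imwrite("pics/t1.png",cv2.resize(a,(750,600),interpolation=2))
cv2.imwrite("pics/s1.png",cv2.resize(b,(750,600),interpolation=2))
```

```text
(no output)
```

View pics/t1.png

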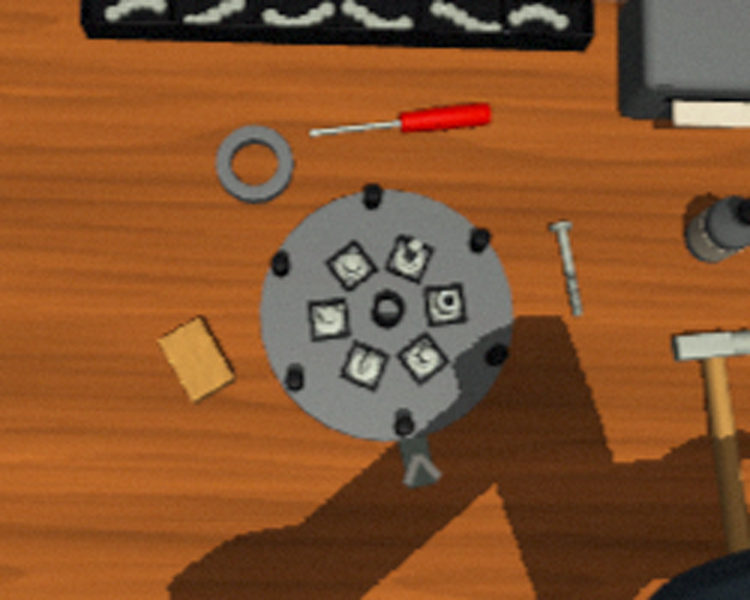

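View pics/s1.png

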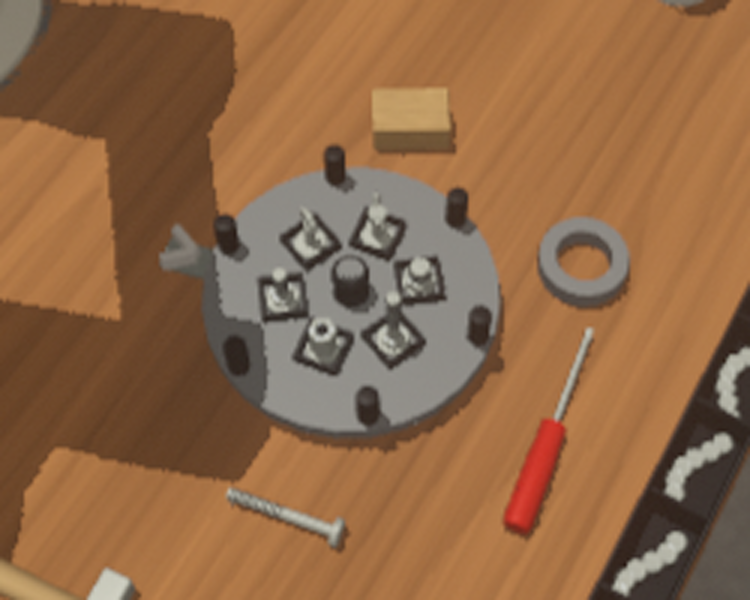

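The top view shows a post in front of the pointer at crop (403,423), and the pointer at (421,465). The bolt at crop (410,258) is the long-bolt candidate, and it appears at (393,340) in the scene view. I'll fit the model and check heights.

```bash
cat > fit.py <<'E'
from h import *
from scipy.optimize import least_squares
def tops(x,y,a,z=54.5,R=122,off=30): 
    t=np.radians(a+off+60*np.arange(6)); return np.c_[x+R*np.cos(t),y+R*np.sin(t),np.full(6,z)]
E
python3 - <<'E'
from fit import *
T=np.array([(373,196),(480,239),(496,355),(403,423),(294,378),(280,263)])/3+[210,100]
S=np.array([(335,165),(457,208),(479,326),(369,405),(237,355),(226,234)])/3+[190,140]
ct,cs=cal("top"),cal("scene")
for z in (32,54.5,77):
  print(z,[np.round(np.mean([atz(c,p,z) for p in P],0),1) for c,P in((ct,T),(cs,S))])
def res(p):
    out=[]
    for c,P in((ct,T),(cs,S)):
        q=proj(c,tops(*p)); out+=[q[np.argmin(np.linalg.norm(q-u,axis=1))]-u for u in P]
    return np.ravel(out)
x0=np.mean([atz(ct,p,54.5) for p in T],0)
p0=np.degrees(np.arctan2(*(atz(ct,T[3],54.5)-x0)[[1,0]]))-30
f=least_squares(res,[x0[0],x0[1],p0]); print(f.x,np.abs(f.fun).max(),f.cost)
x,y,a=f.x
# pointer: apex toward the carousel, z 27
for c,u in((ct,np.array((421,456))/3+[210,100]),(cs,np.array((188,250))/3+[190,140])):
    P=atz(c,u,27); d=P[:2]-[x,y]; print("ptr",P,np.hypot(*d),np.degrees(np.arctan2(d[1],d[0])))
np.save("fit.npy",f.x)
for nm,c,(ox,oy) in(("top",ct,(245,130)),("scene",cs,(240,170))):
    im=cv2.cvtColor(r.get_image(nm),cv2.COLOR_RGB2BGR)
    g=cv2.resize(im[oy:oy+130,ox:ox+130],None,fx=6,fy=6,interpolation=cv2.INTER_CUBIC)[:600]
    for k in range(6):
        for h,col in((82,(0,0,255)),(48,(0,255,0)),(0,(255,0,0))):
            P=tops(x,y,a,32+h,62,0)[k]; q=((proj(c,P)[0]-[ox,oy])*6+3).astype(int)
            cv2.circle(g,tuple(q),4,col,1)
            if h==0: cv2.putText(g,str(k),tuple(q+[14,20]),0,.7,(255,0,255),2)
    cv2.imwrite(f"pics/ov_{nm}.png",g)
g=np.hstack([cv2.resize(cv2.imread(f"pics/ov_{n}.png")[:600],(400,308)) for n in("top","scene")])
E
```

```text
32 [array([581.8, -61.8,  32. ]), array([573.4, -48.3,  32. ])]
54.5 [array([578.5, -60.5,  54.5]), array([580.2, -58.4,  54.5])]
77 [array([575.1, -59.1,  77. ]), array([587. , -68.5,  77. ])]
[ 579.52841181  -59.28237951 -201.74776454] 0.843940765426396 1.8895332727818215
ptr [427.0128355  -98.96078067  27.        ] 157.59243806937576 -165.4172152879597
ptr [427.12274535 -96.50928934  27.        ] 156.88636009348988 -166.2735970957374
```

View pics/ov_scene.png

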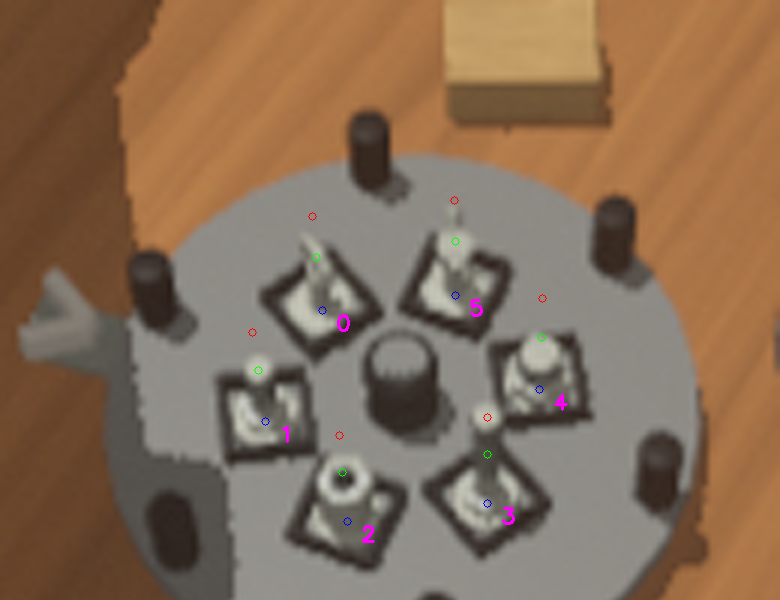

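View pics/ov_top.png

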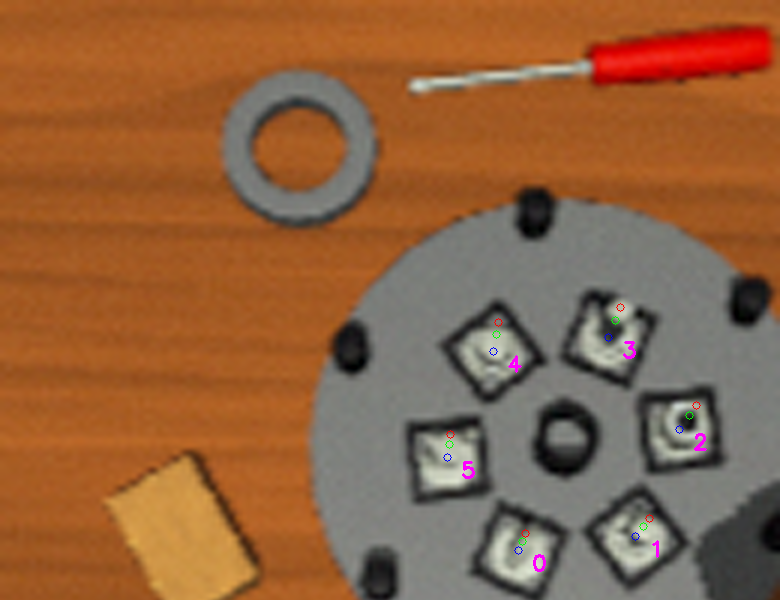

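Well 3 holds the long bolt: its top matches the 82 mm mark in both views. It stands at about -21.7° and the pointer is at about -166°, so I'll push clockwise about 144°, using the post now at 8°. Next I'll check where the wrist camera sits and whether other objects are near the path.

Run:
```python
from h import *
s=r.get_state(); y=np.radians(s["ee_rot"][2]); X=np.array([np.cos(y),np.sin(y),0]);Y=np.array([np.sin(y),-np.cos(y),0])
o,d=ray(cal("wrist"),(320,200)); d/=np.linalg.norm(d); v=o-s["ee_pos"]
print(v@X,v@Y,-v[2]," dir",d@X,d@Y,-d[2]); print(cal("wrist")[0])
D=np.array([683,5,0])-s["ee_pos"]; print(D@X,D@Y)
```

```text
0.33091085799282993 -78.54511660259588 -132.20490288419148  dir -0.0009956460187525024 0.3040883344559657 0.9526433191582263
[[331.15103555   0.         320.41963297]
 [  0.         331.15103555 200.58929433]
 [  0.           0.           1.        ]]
-336.25799037248703 -619.0158724413177
```

Request:
servo_tool([
  [[-0.02,-0.037,0,0,0,0,0],[-0.0277,-0.0515,0,0,0,0,0],[-0.0277,-0.0515,0,0,0,0,0],[-0.0277,-0.0515,0,0,0,0,0],[-0.0277,-0.0515,0,0,0,0,0],[-0.0277,-0.0515,0,0,0,0,0]],
], newtons=20)

```text
time: 1.45
ee_pos: [467.2, -293.3, 242.5]
ee_rot: [-180.0, -0.0, -64.6]
force: [0.4, -0.5, -0.8]
grip_width: 0.006
```

Request:
servo_tool([
  [[-0.0252,-0.0461,0,0,0,0,0],[-0.0252,-0.0461,0,0,0,0,0],[-0.0252,-0.0461,0,0,0,0,0],[-0.0252,-0.0461,0,0,0,0,0],[-0.0252,-0.0461,0,0,0,0,0],[-0.0252,-0.0461,0,0,0,0,0],[-0.0252,-0.0461,0,0,0,0,0],[0,0,0,0,0,-9.6,0],[0,0,0,0,0,-9.6,0],[0,0,0,0,0,-9.6,0]],
])

```text
time: 2.7
ee_pos: [682.0, 3.2, 242.2]
ee_rot: [180.0, 0.0, -35.4]
force: [-0.3, 0.6, 0.5]
grip_width: 0.003
```

Request:
servo_tool([
  [[0,0,0,0,0,-9.6,0],[0,0,0,0,0,-9.6,0],[0,0,0,0,0,-9.6,0],[0,0,0,0,0,-9.6,0],[0,0,0,0,0,-9.6,0],[0,0,0,0,0,-9.6,0],[0,0,0,0,0,-9.6,0],[0,0,0,0,0,0,0]],
])

```text
time: 3.7
ee_pos: [681.9, 3.0, 242.2]
ee_rot: [-180.0, 0.0, 31.4]
force: [-0.8, -0.5, 0.7]
grip_width: -0.001
```

Run:
```python
from h import *
s=r.get_state(); print(s["ee_pos"],s["ee_rot"],s["grip_width"],s["qpos"])
c=cal("wrist"); im=r.get_image("wrist"); save("w1.png",im)
for t in ["hub_knob","pointer","rim_post"]:
    print(t,[(round(x["score"],2),np.round(x["at"])) for x in r.trace(t,"wrist")[:6]])
x,y,a=np.load("fit.npy"); print(proj(c,[[x,y,72],[427,-97.5,27]]))
```

```text
[681.94855982   3.01815823 242.24401656] [-1.79998140e+02  4.56935294e-03  3.13833028e+01] -0.00125914351043428 [-4.75965827e+00  3.30247601e+01  6.81939699e+01 -1.21619961e-03
  7.87860570e+01 -3.61427244e+01]
hub_knob [(0.76, array([202., 169.]))]
pointer [(0.55, array([ 47., 109.])), (0.33, array([183., 228.]))]
rim_post [(0.83, array([204., 154.]))]
[[192.99128199 180.9838534 ]
 [ 57.78178393 125.89939306]]
```

View pics/w1.png

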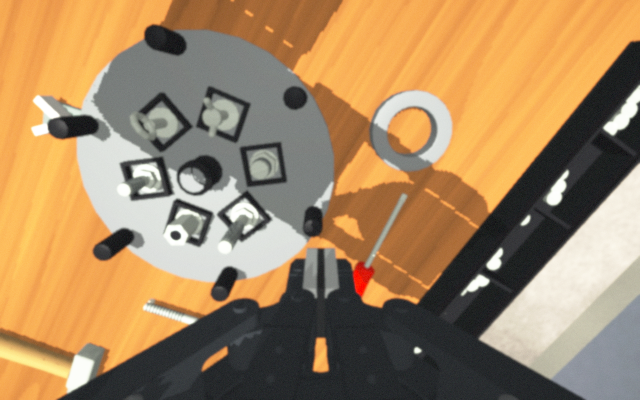

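Run:
```python
from fit import *
x,y,a=np.load("fit.npy"); c=cal("wrist"); im=cv2.imread("pics/w1.png")
g=cv2.resize(im[20:310,20:350],(792,696),interpolation=cv2.INTER_CUBIC)
def m(P,col):
    for q in proj(c,P): cv2.circle(g,tuple(((q-[20,20])*2.4+1).astype(int)),4,col,1)
m(tops(x,y,a,77),(0,0,255)); m(tops(x,y,a,32),(0,255,0)); m([[x,y,72]],(0,0,255)); m(tops(x,y,a,114,62,0)[3:4],(0,0,255))
for th in(-164,-166,-168): m([[x+155*np.cos(np.radians(th)),y+155*np.sin(np.radians(th)),27]],(255,0,0))
cv2.imwrite("pics/w1o.png",g[:600])
```

```text
(no output)
```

View pics/w1o.png

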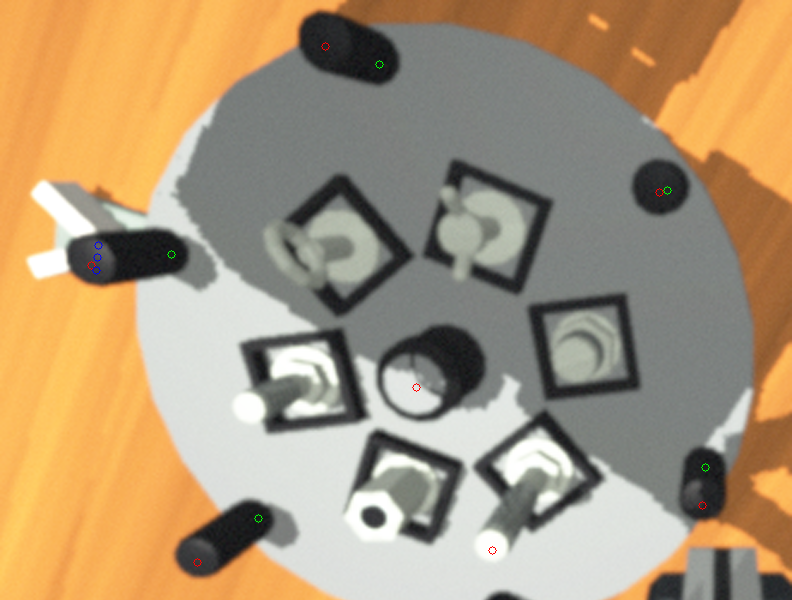

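Request:
servo_tool([
  [[0.002,0,0.044,0,0,0,0],[0,0,0.044,0,0,0,0],[0,0,0.044,0,0,0,0],[0,0,0.044,0,0,0,0],[0,0,0,0,0,0,0]],
])

```text
time: 4.53
ee_pos: [681.6, 4.2, 63.4]
ee_rot: [-179.8, 0.3, 31.3]
force: [0.3, 0.0, 1.0]
grip_width: -0.004
```

Request:
servo_tool([
  [[-0.00017,0.0064,0,0,0,3,0],[-0.00017,0.0064,0,0,0,3,0],[-0.00017,0.0064,0,0,0,3,0],[-0.00017,0.0064,0,0,0,3,0],[-0.00017,0.0064,0,0,0,3,0],[-0.00017,0.0064,0,0,0,3,0],[-0.00017,0.0064,0,0,0,3,0],[-0.00017,0.0064,0,0,0,3,0]],
])

```text
time: 5.52
ee_pos: [701.5, -44.0, 69.0]
ee_rot: [180.0, -0.1, 7.3]
force: [-1.7, 2.3, -0.3]
grip_width: 0.0
```

Request:
servo_tool([
  [[-0.00017,0.0064,0,0,0,3,0],[-0.00017,0.0064,0,0,0,3,0],[-0.00017,0.0064,0,0,0,3,0],[-0.00017,0.0064,0,0,0,3,0],[-0.00017,0.0064,0,0,0,3,0],[-0.00017,0.0064,0,0,0,3,0],[-0.00017,0.0064,0,0,0,3,0],[-0.00017,0.0064,0,0,0,3,0],[-0.00017,0.0064,0,0,0,3,0],[-0.00017,0.0064,0,0,0,3,0]],
])

```text
time: 6.78
ee_pos: [693.1, -106.8, 69.0]
ee_rot: [-180.0, -0.1, -22.7]
force: [-0.4, 2.5, 0.2]
grip_width: 0.002
```

Run:
```python
from h import *
s=r.get_state(); x,y,a=np.load("fit.npy"); d=np.array(s["ee_pos"])[:2]-[x,y]
print(s["ee_pos"],s["ee_rot"][2],np.hypot(*d),np.degrees(np.arctan2(d[1],d[0])),s["qpos"])
save("t2.png",r.get_image("top"))
cv2.imwrite("pics/t2c.png",cv2.resize(cv2.imread("pics/t2.png")[130:270,260:420],None,fx=4,fy=4,interpolation=2))
```

```text
[ 693.13330009 -106.77800697   68.9612303 ] -22.737931484532695 123.13368860047824 -22.688698736072297 [-1.36423632e+01  4.45094662e+01  7.43797703e+01  2.37286984e-02
  6.09719424e+01  9.08402984e+00]
```

View pics/t2c.png

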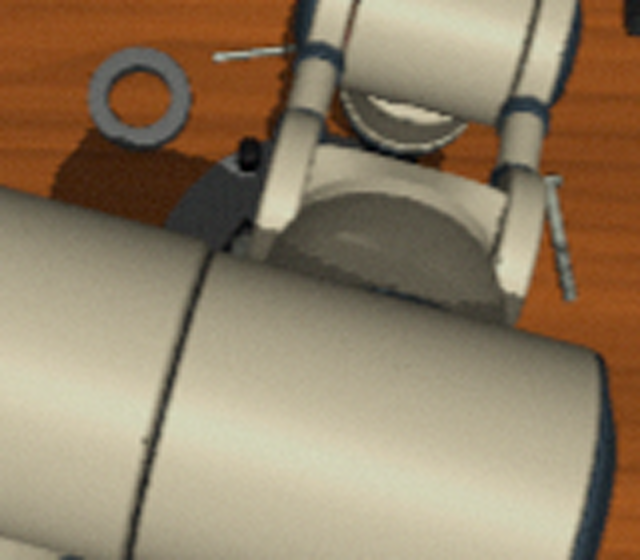

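Request:
servo_tool([
  [[-0.00017,0.0064,0,0,0,3,0],[-0.00017,0.0064,0,0,0,3,0],[-0.00017,0.0064,0,0,0,3,0],[-0.00017,0.0064,0,0,0,3,0],[-0.00017,0.0064,0,0,0,3,0],[-0.00017,0.0064,0,0,0,3,0],[-0.00017,0.0064,0,0,0,3,0],[-0.00017,0.0064,0,0,0,3,0],[-0.00017,0.0064,0,0,0,3,0],[-0.00017,0.0064,0,0,0,3,0]],
])

```text
time: 8.07
ee_pos: [654.8, -157.1, 68.6]
ee_rot: [-179.9, -0.1, -52.7]
force: [1.5, 2.3, 1.3]
grip_width: -0.002
```

Request:
servo_tool([
  [[-0.00017,0.0064,0,0,0,3,0],[-0.00017,0.0064,0,0,0,3,0],[-0.00017,0.0064,0,0,0,3,0],[-0.00017,0.0064,0,0,0,3,0],[-0.00017,0.0064,0,0,0,3,0],[-0.00017,0.0064,0,0,0,3,0],[-0.00017,0.0064,0,0,0,3,0],[-0.00017,0.0064,0,0,0,3,0],[-0.00017,0.0064,0,0,0,3,0],[-0.00017,0.0064,0,0,0,3,0]],
])

```text
time: 9.32
ee_pos: [596.5, -181.6, 68.5]
ee_rot: [-179.8, -0.1, -82.7]
force: [0.8, -1.2, 0.6]
grip_width: 0.0
```

Request:
servo_tool([
  [[-0.00017,0.0064,0,0,0,3,0],[-0.00017,0.0064,0,0,0,3,0],[-0.00017,0.0064,0,0,0,3,0],[-0.00017,0.0064,0,0,0,3,0],[-0.00017,0.0064,0,0,0,3,0],[-0.00017,0.0064,0,0,0,3,0],[-0.00017,0.0064,0,0,0,3,0],[-0.00017,0.0064,0,0,0,3,0],[-0.00017,0.0064,0,0,0,3,0],[0,0,0,0,0,0,0]],
])

```text
time: 10.58
ee_pos: [539.0, -175.1, 67.8]
ee_rot: [-179.9, -0.0, -109.6]
force: [-0.3, 0.5, 0.2]
grip_width: 0.002
```

Run:
```python
from fit import *
s=r.get_state(); x,y,a=np.load("fit.npy"); d=np.array(s["ee_pos"])[:2]-[x,y]
ph=np.degrees(np.arctan2(d[1],d[0])); print(s["ee_pos"],s["ee_rot"][2],np.hypot(*d),ph)
c=cal("wrist"); save("w2.png",r.get_image("wrist"))
g=cv2.imread("pics/w2.png")
an=ph-10-30
for z in(77,32):
  for q in proj(c,tops(x,y,an,z)): cv2.circle(g,tuple(q.astype(int)),3,(0,0,255) if z==77 else (0,255,0),1)
cv2.imwrite("pics/w2o.png",g)
```

```text
[ 538.9743458  -175.14791785   67.82560345] -109.5640083656081 122.75770951106513 -109.29054296156525
```

View pics/w2o.png

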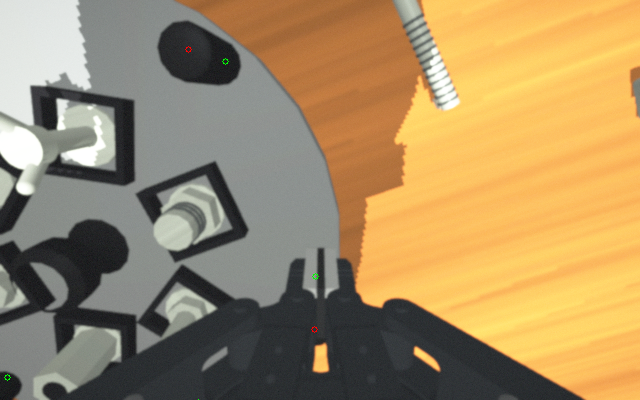

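Request:
servo_tool([
  [[-0.00017,0.0064,0,0,0,3,0],[-0.00017,0.0064,0,0,0,3,0],[-0.00017,0.0064,0,0,0,3,0],[-0.00017,0.0064,0,0,0,3,0],[-0.00017,0.0064,0,0,0,3,0],[0,0,0,0,0,0,0],[0,0,0,0,0,0,0]],
])

```text
time: 11.5
ee_pos: [510.5, -160.5, 66.6]
ee_rot: [-180.0, 0.0, -124.5]
force: [0.0, 0.8, 0.2]
grip_width: -0.002
```

Request:
servo_tool([
  [[0,-0.012,0,0,0,0,0],[0,0,-0.048,0,0,0,0],[0,0,-0.048,0,0,0,0],[0,0,-0.048,0,0,0,0],[0,0,-0.048,0,0,0,0],[0.03,0.0225,0,0,0,0,0],[0.03,0.0225,0,0,0,0,0],[0,0,0,0,0,0,0],[0,0,0,0,0,0,0]],
])

```text
time: 12.62
ee_pos: [449.6, -191.5, 258.6]
ee_rot: [-179.9, 0.0, -124.6]
force: [-0.2, -0.3, -0.7]
grip_width: 0.001
```

Run:
```python
from fit import *
s=r.get_state(); x,y,a=np.load("fit.npy"); print(s["ee_pos"],s["ee_rot"],np.abs(s["joint_velocities"]).max())
c=cal("wrist"); save("w3.png",r.get_image("wrist"))
g=cv2.imread("pics/w3.png")
for t in["long_bolt","pointer","hub_knob"]: print(t,[(round(d["score"],2),np.round(d["at"])) for d in r.trace(t,"wrist")[:3]])
g=cv2.resize(g,(800,500),interpolation=cv2.INTER_CUBIC)
an=-134.3-30
def m(P,col):
  for q in proj(c,P): cv2.circle(g,tuple((q*1.25).astype(int)),3,col,1)
m(tops(x,y,an,77),(0,0,255));m(tops(x,y,an,32),(0,255,0));m([[x,y,72]],(0,0,255)); m(tops(x,y,an,114,62,0),(0,0,255))
for th in(-164,-166,-168): m([[x+155*np.cos(np.radians(th)),y+155*np.sin(np.radians(th)),27]],(255,0,0))
cv2.imwrite("pics/w3o.png",g)
```

```text
[ 449.57947948 -191.49688974  258.63838556] [-1.79944615e+02  1.48479293e-02 -1.24580066e+02] 0.7467270039262666
long_bolt [(0.7, array([191., 185.]))]
pointer [(0.69, array([267., 226.]))]
hub_knob [(0.75, array([147., 140.]))]
```

View pics/w3o.png

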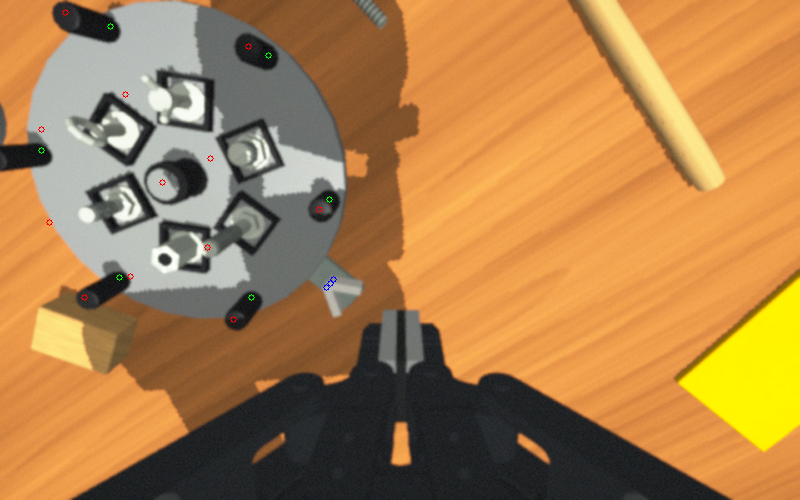

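Run:
```python
from fit import *
x,y,a=np.load("fit.npy"); c=cal("wrist")
g=cv2.imread("pics/w3.png"); ox,oy,f=150,120,5; g=cv2.resize(g[oy:oy+145-25,ox:ox+155],None,fx=f,fy=f,interpolation=cv2.INTER_CUBIC)
def pt(R,th,z): return [x+R*np.cos(np.radians(th)),y+R*np.sin(np.radians(th)),z]
def ln(A,B,col):
  q=((proj(c,[A,B])-[ox,oy]+.5)*f).astype(int); cv2.line(g,tuple(q[0]),tuple(q[1]),col,1)
for th,col in((-164,(0,0,255)),(-166,(255,0,0)),(-168,(0,255,0))): ln(pt(130,th,27),pt(185,th,27),col)
for th,col in((-163,(0,0,255)),(-164.3,(255,0,0)),(-166,(0,255,0))): ln(pt(52,th,114),pt(72,th,114),col)
for q in(-134.3,-194.3):
  ln(pt(112,q,77),pt(132,q,77),(0,255,255)); 
cv2.imwrite("pics/w3z.png",g)
```

```text
(no output)
```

View pics/w3z.png

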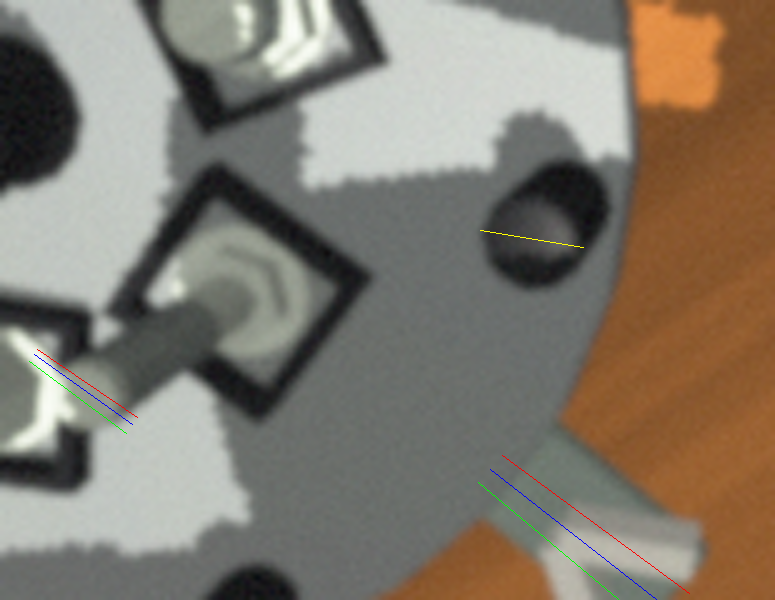

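```bash
cat > est.py <<'E'
from fit import *
from scipy.optimize import minimize
def circ(X,Y,R,z,n=24):
    t=np.linspace(0,2*np.pi,n,endpoint=False); return np.c_[X+R*np.cos(t),Y+R*np.sin(t),np.full(n,z)]
def est(cam,c,im,a0):
    v=cv2.cvtColor(im,cv2.COLOR_RGB2GRAY).astype(float); v=cv2.GaussianBlur(v,(0,0),.7)
    x,y,_=np.load("fit.npy")
    def f(p):
        m=np.zeros(v.shape,np.uint8)
        n=m.copy()
        for P in tops(p[0],p[1],p[2],0):
            for M,R,zt in((m,10,77),(n,14,80)):
                h=cv2.convexHull(proj(c,np.r_[circ(P[0],P[1],R,32),circ(P[0],P[1],R,zt)]).astype(np.float32))
                cv2.fillConvexPoly(M,np.round(h*16).astype(np.int32),255,cv2.LINE_AA,4)
        w=m/255.; s=(n/255.-w).clip(0); return (np.minimum(v,90)*w).sum()/w.sum()-(np.minimum(v,90)*s).sum()/s.sum()
    b=minimize(f,[x,y,a0],method="Nelder-Mead",options=dict(initial_simplex=np.array([[x,y,a0],[x+3,y,a0],[x,y+3,a0],[x,y,a0+3]])))
    return b.x,b.fun
def ptr(cam,c,xy):
    d=r.trace("pointer",cam)[0]; vs,us=np.nonzero(d["mask"]); out=[]
    for z in(20,27):
        P=np.array([atz(c,(u,w),z) for u,w in zip(us,vs)])[:,:2]-xy; R=np.hypot(*P.T); A=np.degrees(np.unwrap(np.arctan2(P[:,1],P[:,0])))%360-360
        out.append((z,len(us),R.min().round(),R.max().round(),[(int(k),round((A[(R>=k)&(R<k+6)].min()+A[(R>=k)&(R<k+6)].max())/2,1)) for k in range(135,186,6) if ((R>=k)&(R<k+6)).sum()>3]))
    return d["score"],out
E
python3 - <<'E'
from est import *
c=cal("wrist"); im=r.get_image("wrist"); e=est("wrist",c,im,-164.3); print("wrist",e); print(ptr("wrist",c,e[0][:2]))
im0=cv2.cvtColor(cv2.imread("pics/top0.png"),cv2.COLOR_BGR2RGB)
print("top0",est("top",cal("top"),im0,-201.75))
im0=cv2.cvtColor(cv2.imread("pics/scene0.png"),cv2.COLOR_BGR2RGB)
print("scene0",est("scene",cal("scene"),im0,-201.75))
im=r.get_image("scene"); e=est("scene",cal("scene"),im,-164.3); print("scene",e,ptr("scene",cal("scene"),e[0][:2]))
E
```

```text
wrist (array([ 578.59236381,  -58.25940418, -163.72991258]), np.float64(-44.12586652765611))
(0.75, [(20, 1086, np.float64(134.0), np.float64(183.0), [(135, np.float64(-164.5)), (141, np.float64(-164.7)), (147, np.float64(-164.9)), (153, np.float64(-165.1)), (159, np.float64(-165.5)), (165, np.float64(-166.2)), (171, np.float64(-166.7)), (177, np.float64(-166.9))]), (27, 1086, np.float64(134.0), np.float64(182.0), [(135, np.float64(-163.3)), (141, np.float64(-163.5)), (147, np.float64(-163.8)), (153, np.float64(-164.0)), (159, np.float64(-164.8)), (165, np.float64(-165.5)), (171, np.float64(-165.8)), (177, np.float64(-166.2))])])
top0 (array([ 579.77997102,  -58.87244665, -201.64210236]), np.float64(-33.52726578080367))
scene0 (array([ 579.58582505,  -59.1061752 , -201.78234611]), np.float64(-21.98393263496645))
scene (array([ 579.11587257,  -58.18755312, -163.96501925]), np.float64(-24.010961997343273)) (0.72, [(20, 192, np.float64(138.0), np.float64(183.0), [(135, np.float64(-164.7)), (141, np.float64(-164.6)), (147, np.float64(-165.1)), (153, np.float64(-164.9)), (159, np.float64(-165.4)), (165, np.float64(-166.1)), (171, np.float64(-166.4)), (177, np.float64(-166.6))]), (27, 192, np.float64(136.0), np.float64(181.0), [(135, np.float64(-163.1)), (141, np.float64(-163.8)), (147, np.float64(-163.5)), (153, np.float64(-164.1)), (159, np.float64(-164.2)), (165, np.float64(-165.1)), (171, np.float64(-165.3)), (177, np.float64(-165.4))])])
```

Run:
```python
from est import *
for cam,xy in(("wrist",(578.6,-58.3)),("scene",(579.1,-58.2)),("wrist",(579.5,-59))):
    c=cal(cam); r.get_image(cam); m=r.trace("pointer",cam)[0]["mask"]
    vs,us=np.nonzero(m)
    for z,lo,hi in((10,137,150),(10,137,144),(27,168,180)):
        P=np.array([atz(c,(u,w),z) for u,w in zip(us,vs)])[:,:2]-xy
        t=np.radians(-166.); u=P@[np.cos(t),np.sin(t)]; l=P@[-np.sin(t),np.cos(t)]
        res=[]
        for k in np.arange(lo,hi,2.):
            s=(u>=k)&(u<k+2)
            if s.sum()>2: res.append((k,l[s].min(),l[s].max()))
        res=np.array(res); print(cam,z,np.round(res.mean(0),1),"ang",round(-166+np.degrees(np.mean((res[:,1]+res[:,2])/2/(res[:,0]+1))),2))
```

```text
wrist 10 [143.  -16.1  14.8] ang -166.27
wrist 10 [140. -16.  15.] ang -166.21
wrist 27 [173.  -20.3  21.5] ang -165.8
scene 10 [145.  -12.6  12. ] ang -166.11
scene 10 [142.   -8.1  11.9] ang -165.24
scene 27 [173.  -18.5  19.1] ang -165.88
wrist 10 [143.  -16.7  14.2] ang -166.49
wrist 10 [140.  -16.5  14.1] ang -166.48
wrist 27 [173.  -21.3  20.8] ang -166.08
```

Request:
servo_tool([
  [[-0.03,-0.0225,0,0,0,0,0],[-0.03,-0.0225,0,0,0,0,0],[0,0,0.048,0,0,0,0],[0,0,0.048,0,0,0,0],[0,0,0.048,0,0,0,0],[0,0,0.048,0,0,0,0],[0,0,0,0,0,0,0],[0,0,0,0,0,0,0]],
])

```text
time: 14.32
ee_pos: [520.5, -167.5, 67.7]
ee_rot: [-179.9, 0.0, -124.6]
force: [-0.4, -0.5, 0.6]
grip_width: 0.002
```

Request:
servo_tool([
  [[0,0.004,0,0,0,0,0],[0,0.004,0,0,0,0,0],[0,0.004,0,0,0,0,0],[0,0.0024,0,0,0,1.1,0],[0,0.0023,0,0,0,1.1,0],[0,0,0,0,0,0,0],[0,0,0,0,0,0,0]],
])

```text
time: 15.2
ee_pos: [505.8, -157.5, 66.1]
ee_rot: [180.0, -0.0, -126.8]
force: [0.8, 0.3, -0.1]
grip_width: 0.0
```

Request:
servo_tool([
  [[0,-0.012,0,0,0,0,0],[0,0,-0.048,0,0,0,0],[0,0,-0.048,0,0,0,0],[0,0,-0.048,0,0,0,0],[0,0,-0.048,0,0,0,0],[0.03,0.0225,0,0,0,0,0],[0.03,0.0225,0,0,0,0,0],[0,0,0,0,0,0,0],[0,0,0,0,0,0,0],[0,0,0,0,0,0,0]],
])

```text
time: 16.45
ee_pos: [444.6, -186.0, 258.3]
ee_rot: [-180.0, 0.0, -126.7]
force: [1.1, -0.8, -0.9]
grip_width: -0.006
```

Run:
```python
from est import *
c=cal("wrist"); im=r.get_image("wrist"); save("w4.png",im); print("wrist",est("wrist",c,im,-166))
print("scene",est("scene",cal("scene"),r.get_image("scene"),-166))
x,y=579,-58.5
g=cv2.imread("pics/w4.png"); g=cv2.resize(g,(800,500),interpolation=cv2.INTER_CUBIC)
t=np.radians(-166.1); q=(proj(c,[[x+k*np.cos(t),y+k*np.sin(t),z] for k,z in((50,114),(72,114),(140,27),(180,27),(62,32))])*1.25).astype(int)
cv2.line(g,tuple(q[0]),tuple(q[1]),(0,0,255),1);cv2.line(g,tuple(q[2]),tuple(q[3]),(0,0,255),1);cv2.circle(g,tuple(q[4]),3,(255,0,0),1)
cv2.imwrite("pics/w4o.png",g)
```

```text
wrist (array([ 578.6028614 ,  -58.54322443, -165.90934025]), np.float64(-42.671074190903916))
scene (array([ 579.0965597 ,  -58.10593101, -165.78170685]), np.float64(-23.94798506217502))
```

View pics/w4o.png

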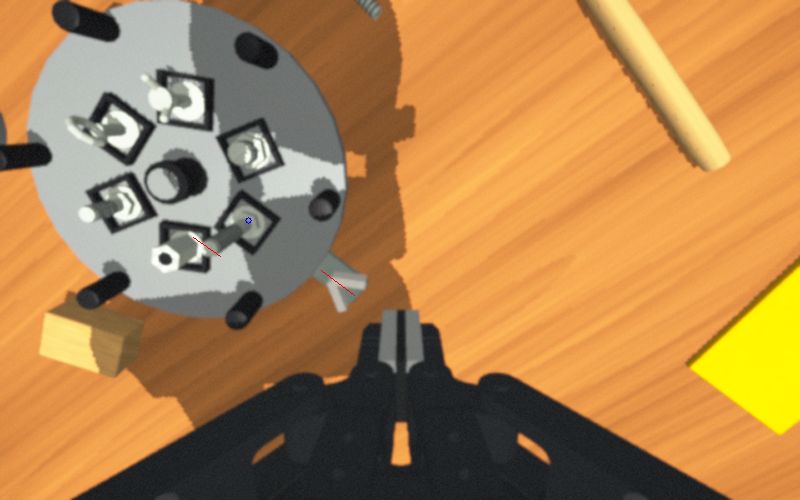

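The long bolt now stands at about -165.85° against the pointer's -166.1°. All six samples are upright and the gripper is clear of everything, so I'm handing in.

```bash
python3 -c "
from plant import r
print(r.hand_in(), r.get_state()['time'])"
```

```text
the job is handed in; nothing more can be done
the job is handed in; nothing more can be done
```

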